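Park the washed wheel bearing at the top of the draining gutter

ROBOT

A 6-joint arm with a two-finger parallel gripper is mounted at the origin on the work surface. World frame = base frame: x ahead of the robot, y to its left, z up, the work surface at z = 0. Lengths are in m, angles in degrees, forces in N, time in s.
With the tool pointing down it reaches from about 0.4 to 0.825 m from the base axis. Payload 7 kg.
Tool frame: the origin (TCP) lies at the very end of the fingers, on their centre line; the grasp point (between the pads) lies 19 mm behind it (ctrl.tcp_to_grasp is the distance from the TCP to the grasp point, in m); z points along the fingers, x is the direction in which the jaws open and shut, and the axes are right-handed (so a half turn about z gives the same grasp; the last joint's range is limited). The gripper opens to 88 mm and grips with 3 to 60 N. Pads are 19 mm wide; open, the fingers measure 130 mm over their backs; the gripper's body (78 mm by 193 mm) begins 47 mm behind the grasp point.
Start: joints at [-48.466, 20.546, 0.682, 0, -70.136, -16.507], TCP at [0.286, -0.612, 0.227] pointing down, gripper open.
Joint ranges: [-176.03, 176.03], [-82.01, 121.73], [-58.28, 71.71], [-173.87, 95.51], [-174.79, -0.11], [-173.66, 173.66]. Speed limits (degrees/s): [136.94, 136.94, 172.46, 180, 180, 180].

INTERFACE

Orientations are given as [roll, pitch, yaw] about the fixed x, y, z axes, in that order (R = Rz(yaw) Ry(pitch) Rx(roll)).
In Python, from plant import sensors, vision, ticket, ctrl gives the robot as it stands. The module is installed in compiled form; this text tells all that it offers.
- The arm moves only by the tool drive_tool, never from a script. Its argument "moves" is a list of rows, each a list of 6 numbers: the shift along the tool's x, y, z in units of 0.15 m (1.0 is 0.15 m), then the turn, a rotation vector about the tool's x, y, z in units of 60 degrees (1.0 is 60 degrees). In form: [[dx, dy, dz, rx, ry, rz], ...]. A call has 1 to 8 rows; each row is the pose to reach, as a shift and turn from the pose measured when the call began, along the tool's axes at that moment; what a row does not reach only later rows make up. A row lasts 1/10 s, in which the tool goes at most 50 mm and 8.59 degrees, less where a joint would pass 70% of its speed; a pose out of reach is approached as far as the arm can. A call with a number of a shift or a turn outside -1 to 1 is refused whole. A call with a gripper value outside its range is refused whole. "fingers" is the opening, from -1 (shut) to 1 (fully open), set as the call begins (left out, the last holds). The fingers move at their own pace and stop on an object; the grip force is fixed at half the most. Time passes only in rows, so rows that repeat a pose let the fingers close. It gives the time, the measured TCP pose, the force and the opening at its end, in the units of the state.
- sensors.get_obs(): the state, without advancing time (a new reading comes with each control period).
- vision.snapshot(name): name is "side" or "top" or "wrist"; returns a dict with "pixels" (384x512x3 uint8, red, green, blue), "fx", "fy", "cx", "cy" (pixels), "k1" (the pictures are not rectified: a ray, as slopes to the right and down, at radius r is drawn at 1 + k1 r^2 times it, then the intrinsics apply), "R" (3x3) and "t" (3): a world point X has camera coordinates R X + t. Camera axes: x right, y down, z forward; pixel columns grow to the right and rows downward; lengths in m; the calibration is good to about 2 mm. A picture is of the moment at which its call begins. There is no depth.
- ticket.close_job(): hands the job in, once; it reports no verdict.
The state is a dict: "clock": time; "joint_pos": joint angles; "qvel": joint speeds; "tau": joint torques, N m; "tool_pos": TCP position; "orientation": TCP orientation; "force": force on the tool from outside, world axes, zero at the start; "moment": the same for the moment, N m; "opening": finger opening in m.
Only numpy, scipy, OpenCV 4.12 (cv2) and the standard library are available. Lean on these libraries where they do the work, as an engineer would, in place of code of your own. Each camera call takes 0.05 s, during which the arm holds its last target.

TASK

Push the wheel bearing up the sloped gutter with your fingertips, over the brass hump, until it sits at the red end stop and does not roll back; then push the yellow catch round until it lies straight across the gutter behind the bearing. Do not lift the bearing off the gutter and do not shift anything else on the bench; leave everything untouched at the end.

Things in the scene. Friction and masses are not known exactly. Their poses are not given: they have to be found in the camera images.
- bearing: Steel wheel bearing with orange seals: solid, round, 50 mm in diameter, 30 mm wide, 0.18 to 0.35 kg, oiled and slippery (friction 0.2 to 0.3). It stands on edge in the gutter like a wheel and rolls; it starts at the low end, resting on the low lip, centre at x = -162 mm in the gutter's frame. Origin at its centre, y along its axis of rotation.
- gutter: Fixed gutter (dark bed, blue walls) rising at 7 degrees. Origin on the bed surface, mid-width, 62 mm above the bench, under the seated place: a seated bearing's centre is 25 mm along z from it, within 1 mm in x. x points uphill along the bed, y across, z square to the bed. Bed 34 mm wide between walls 12 mm high, 3 mm thick; it runs from x = -188 to +36 mm.
- hump (a point): Middle of the top of the brass hump across the bed: 4 mm high, 8 mm long (x = -22.5 to -14.5 mm in the gutter's frame). A bearing released downhill of it rolls back to the low lip; between hump and stop it stays.
- stop (a point): Middle of the foot of the uphill end stop's face: a red block 42 mm high, face at x = +26 mm in the gutter's frame.
- lip (a point): Middle of the top of the aluminium low lip at the gutter's low end: 8 mm high, from x = -188 to -180 mm in the gutter's frame; fingertips can pass over it behind the bearing.
- catch (a joint): Angle (rad) of the yellow catch, a bar swinging level with the bed. 0: points downhill and 30 degrees outward (-0.87, -0.50 in the gutter's x, y); 0.52: straight downhill beside the gutter; 2.09, its end stop: straight across (+y), 7 mm behind a seated bearing. Starts at 0 to 0.4. Push its outer side inward, then uphill. Light friction (1 N at 50 mm); stays where left.
- catch_pivot (a point): Pivot of the yellow catch, at mid-height of the bar: in the gutter's frame x = -36, y = -38, z = 30 mm. The bar is 75 mm long from here, 8 mm thick and 16 mm tall (22 to 38 mm above the bed); round hub 16 mm in diameter, about 39 mm above the bed at its top (pin to 42 mm).
- catch_tip (a point): Middle of the free end of the yellow catch bar, 75 mm from its pivot.
- rack: Blue base plate 270 x 85 x 8 mm that carries the gutter. Origin at the centre of its underside, on the bench; its x axis points the same way as the gutter's x seen from above.
- spare_bearing: Bystander: larger spare bearing lying flat, 62 mm in diameter, 18 mm high, beside the rack on the gutter's +y side (centre at least 90 mm from its centre line); origin under its centre.
- tape: Bystander: roll of paper tape lying flat, 90 mm in diameter, 24 mm high, beside the rack's low half on the gutter's +y side (centre at least 95 mm from the centre line); origin under its centre.
- screwdriver: Bystander: screwdriver lying on the bench to the left; origin near its middle.
- wrench: Bystander: wrench lying on the bench to the right; origin near its middle.
- grease_tin: Bystander: upright can with blue label, 68 mm in diameter, 85 mm high; origin under its centre.
- spool_red: Bystander: red wire spool standing on end, 60 mm in diameter, 46 mm high; origin under its centre.
- spool_green: Bystander: green wire spool, the same size; origin under its centre.
Mind the look-alikes: they are no part of the job. Leave any blue, purple or turquoise look-alike of the bearing alone.

How it is judged:
By the outcome, as a careful person would: the job done as asked, in the order asked, and still so for the second after the job is handed in, with the robot touching nothing.
It also fails if it takes over 48 s, if anything falls off the work surface, if the arm or the gripper's body presses on something with over 40 N, if the wrist force passes 120 N, or if a joint passes its speed limit or range.

## Working session

There is one attempt and no reset: what is moved stays moved. The work goes in short steps, Python scripts to look and compute and a tool call to move; the robot and the scene stay as the last step left them, time stands still between calls to the robot, and variables do not carry over. Pictures are saved under pics/ and viewed, and the job is handed in when it is done.

Besides the shell and the picture viewer there is one more tool, called after "Request:" by a JSON object that holds its "fn" and its "kwargs". drive_tool: Moves the arm, as the interface text tells. Shifts and turns lie within -1 to 1; 1 stands for 0.15 m of shift or 60 degrees of turn. Its arguments: {"type":"object","properties":{"moves":{"type":"array"},"fingers":{"type":"number"}},"required":["moves"]}

```bash
mkdir -p pics; python3 - <<'E'
from plant import sensors, vision
import cv2, numpy as np, pickle
d={}
for n in ["side","top","wrist"]:
    s=vision.snapshot(n); d[n]=s
    cv2.imwrite(f"pics/{n}0.png",cv2.cvtColor(s["pixels"],cv2.COLOR_RGB2BGR))
    print(n,{k:np.round(v,4).tolist() for k,v in s.items() if k!="pixels"})
pickle.dump(d,open("s0.pkl","wb"))
print(sensors.get_obs())
E
```

```text
side {'fx': 398.1294, 'fy': 398.1294, 'cx': 251.2483, 'cy': 187.4468, 'k1': -0.077, 'R': [[-0.8596, -0.5109, 0.0047], [-0.2674, 0.4422, -0.8561], [0.4353, -0.7372, -0.5167]], 't': [0.4641, 0.2306, 0.8085]}
top {'fx': 472.0274, 'fy': 472.0274, 'cx': 250.3574, 'cy': 185.9931, 'k1': -0.202, 'R': [[0.02, -0.9998, -0.002], [-0.9853, -0.0194, -0.1695], [0.1695, 0.0053, -0.9855]], 't': [-0.0443, 0.5665, 1.4108]}
wrist {'fx': 285.9369, 'fy': 285.9369, 'cx': 257.9921, 'cy': 188.0591, 'k1': 0.0044, 'R': [[-0.4226, 0.9063, 0.0021], [0.8791, 0.4093, 0.2443], [0.2206, 0.105, -0.9697]], 't': [0.6736, -0.0309, 0.3895]}
{'clock': 0.15, 'joint_pos': array([-4.84646532e+01,  2.05798469e+01,  6.47288032e-01, -1.42623407e-02,
       -7.01362485e+01, -1.65075403e+01]), 'qvel': array([ 0.12451101, -0.05319323,  0.07177307,  0.07534768, -0.01995256,
       -0.05270118]), 'tau': array([-2.32816834e-03, -5.83274817e+01,  2.93288702e+01,  7.00141802e+00,
        8.70464137e-03, -1.01168971e-04]), 'tool_pos': array([ 0.28539457, -0.61130102,  0.22587458]), 'orientation': array([-1.79993304e+02, -6.97816435e-02,  1.15022948e+02]), 'force': array([ 0.99538781,  0.7851414 , -0.81051054]), 'moment': array([0.01044853, 0.02131781, 0.02500273]), 'opening': 0.0874751619325453}
```

View pics/top0.png

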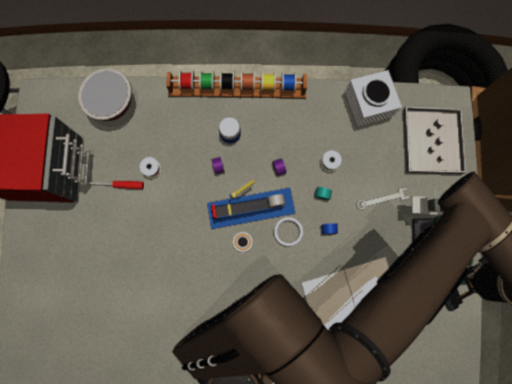

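View pics/side0.png

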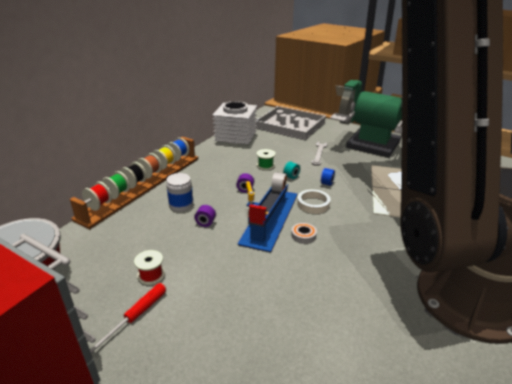

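View pics/wrist0.png

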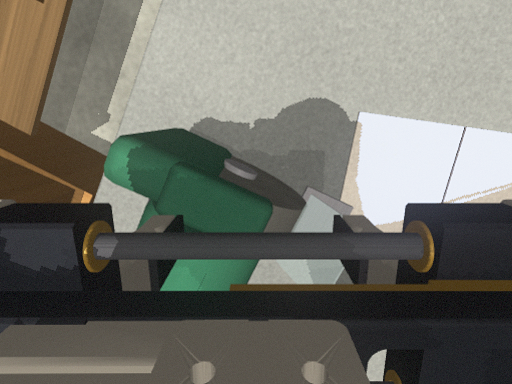

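Top view: the gutter sits on the blue plate around (250,208), with the red stop at (213,211), the steel bearing in the gutter at (277,201) and the yellow catch at (242,188). Look-alikes: purple (218,166) and (280,167), turquoise (323,193), blue (330,229). The one meant is at (277,201), because it stands in the gutter at the low end. Next I'll enlarge and measure it.

```bash
cat > h.py <<'E'
import numpy as np, cv2
def undist(s,uv):
    uv=np.atleast_2d(np.float64(uv))
    K=np.array([[s["fx"],0,s["cx"]],[0,s["fy"],s["cy"]],[0,0,1]])
    return cv2.undistortPoints(uv.reshape(-1,1,2),K,np.array([s["k1"],0,0,0,0.])).reshape(-1,2)
def ray(s,uv):
    p=undist(s,uv); d=np.c_[p,np.ones(len(p))]@s["R"]; C=-s["R"].T@s["t"]; return C,d
def onz(s,uv,z):
    C,d=ray(s,uv); return C+d*((z-C[2])/d[:,2])[:,None]
def tri(s1,u1,s2,u2):
    C1,d1=ray(s1,u1);C2,d2=ray(s2,u2);d1=d1[0];d2=d2[0]
    A=np.c_[d1,-d2];x=np.linalg.lstsq(A,C2-C1,rcond=None)[0]
    a=C1+x[0]*d1;b=C2+x[1]*d2;return (a+b)/2,np.linalg.norm(a-b)
def proj(s,X):
    X=np.atleast_2d(X);K=np.array([[s["fx"],0,s["cx"]],[0,s["fy"],s["cy"]],[0,0,1]])
    return cv2.projectPoints(X.reshape(-1,1,3),cv2.Rodrigues(s["R"])[0],np.float64(s["t"]),K,np.array([s["k1"],0,0,0,0.]))[0].reshape(-1,2)
E
python3 - <<'E'
import pickle,cv2,numpy as np
from h import *
d=pickle.load(open("s0.pkl","rb"));s=d["top"]
im=cv2.cvtColor(s["pixels"],cv2.COLOR_RGB2BGR)
cv2.imwrite("pics/topc.png",cv2.resize(im[160:255,195:340],None,fx=5.4,fy=5.4,interpolation=cv2.INTER_CUBIC))
sd=d["side"];im2=cv2.cvtColor(sd["pixels"],cv2.COLOR_RGB2BGR)
cv2.imwrite("pics/sidec.png",cv2.resize(im2[155:255,225:345],None,fx=6,fy=6,interpolation=cv2.INTER_CUBIC))
hsv=cv2.cvtColor(im,cv2.COLOR_BGR2HSV)
m=cv2.inRange(hsv,(105,120,40),(125,255,255)); m[:185]=0;m[232:]=0;m[:,:200]=0;m[:,300:]=0
c=max(cv2.findContours(m,0,2)[0],key=cv2.contourArea)
r=cv2.minAreaRect(c);b=cv2.boxPoints(r);print(r,b)
P=onz(s,b,0.008);print(P)
print([np.linalg.norm(P[i]-P[i-1]) for i in range(4)],P.mean(0))
E
```

```text
((250.39788818359375, 207.6485595703125), (26.402942657470703, 84.52584075927734), 79.50852966308594) [[206.43768 202.3634 ]
 [289.5504  186.97217]
 [294.3581  212.93372]
 [211.24536 228.32495]]
[[ 0.51891417  0.10508946  0.008     ]
 [ 0.57351176 -0.15758072  0.008     ]
 [ 0.49074658 -0.17335464  0.008     ]
 [ 0.43698538  0.08719465  0.008     ]]
[np.float64(0.083860309501678), np.float64(0.26828440557787253), np.float64(0.0842549184580095), np.float64(0.2660379602439734)] [ 0.50503947 -0.03466281  0.008     ]
```

View pics/topc.png

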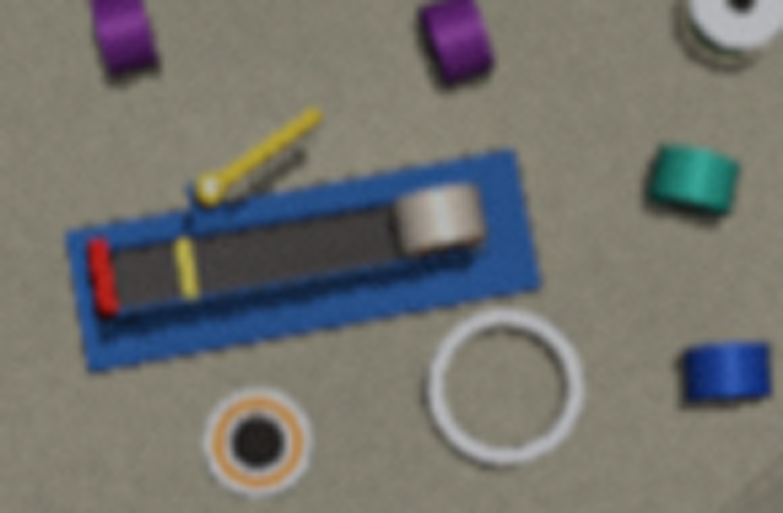

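View pics/sidec.png

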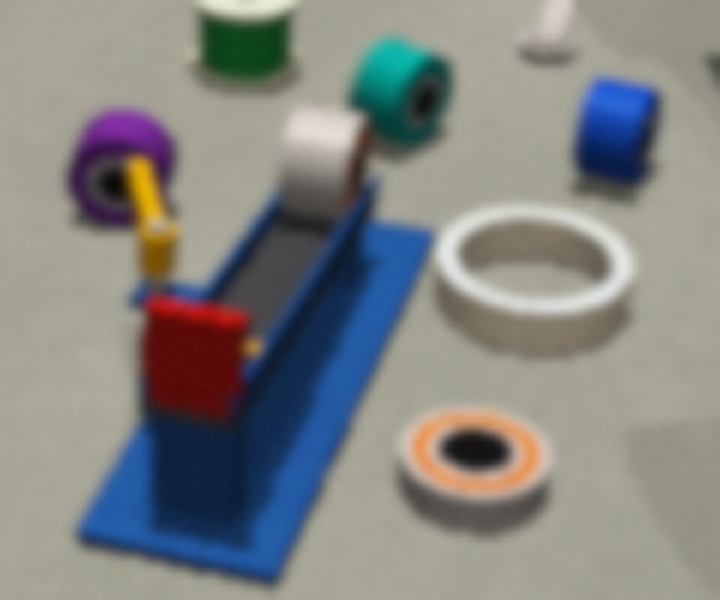

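The crops confirm it: the orange-sealed steel bearing stands in the gutter, and the look-alikes (purple, turquoise, blue) are outside it. Next I'll fit the gutter's origin from several features.

```bash
python3 - <<'E'
import pickle,cv2,numpy as np
from h import *
from scipy.spatial.transform import Rotation as Ro
d=pickle.load(open("s0.pkl","rb"));s=d["top"]
im=cv2.cvtColor(s["pixels"],cv2.COLOR_RGB2BGR);hsv=cv2.cvtColor(im,cv2.COLOR_BGR2HSV)
Rg=Ro.from_euler("xyz",[0,-7,101.7],degrees=True).as_matrix()
def cen(m,lo,hi,x0,y0,x1,y1):
    k=cv2.inRange(hsv,lo,hi); z=np.zeros_like(k); z[y0:y1,x0:x1]=k[y0:y1,x0:x1]
    ys,xs=np.nonzero(z);return z,np.array([xs.mean(),ys.mean()]),len(xs)
mh,uh,n=cen(0,(20,110,70),(35,255,255),226,202,233,217);print("hump",uh,n)
mc,uc,n=cen(0,(20,110,70),(35,255,255),231,176,258,198);print("catch",uc,n)
ys,xs=np.nonzero(mc);print(np.c_[xs,ys][np.argsort(xs)][[0,1,2,-3,-2,-1]], cv2.minAreaRect(np.c_[xs,ys].astype(np.float32)))
def g(x,y,z): return Rg@(np.array([x,y,z])/1000)
h=g(-18.5,0,4); P=onz(s,uh,0.062+h[2])[0]; print("origin from hump",P-h)
for nm,uv,gg in [("hub",(210/5.4+195,188/5.4+160),g(-36,-38,40)),("brg top",(440/5.4+195,219/5.4+160),g(-162,0,47)),("stop top",(103/5.4+195,277/5.4+160),g(31,0,38))]:
    print(nm,onz(s,uv,0.062+gg[2])[0]-gg)
C=onz(s,[250.4,207.6],.008)[0];print("rack centre",C, "gx dist from rack: (stop-origin offset)")
# catch angle
p=onz(s,(210/5.4+195,188/5.4+160),.087)[0];t=onz(s,(316/5.4+195,117/5.4+160),.08)[0]
v=Rg.T@(t-p);a=np.degrees(np.arctan2(v[1],v[0]))%360;print("catch len",np.linalg.norm(v),"theta",np.radians(210-a))
E
```

```text
hump [229.06666667 209.06666667] 30
catch [242.61176471 188.29411765] 85
[[232 197]
 [232 196]
 [232 195]
 [253 180]
 [253 182]
 [254 181]] ((242.20526123046875, 187.96070861816406), (4.392331600189209, 27.19507598876953), 52.594642639160156)
origin from hump [0.48849421 0.04847496 0.062     ]
hub [0.48581042 0.04718742 0.062     ]
brg top [0.48390125 0.05075905 0.062     ]
stop top [0.48524592 0.0465518  0.062     ]
rack centre [ 0.50508134 -0.03439633  0.008     ] gx dist from rack: (stop-origin offset)
catch len 0.07233854310257733 theta 0.09853681563782432
```

```bash
cat > g.py <<'E'
import numpy as np, sys
from scipy.spatial.transform import Rotation as Ro
from plant import sensors
YAW=101.7; O=np.array([.486,.0475,.062])
Rg=Ro.from_euler("xyz",[0,-7,YAW],degrees=True).as_matrix()
RT=Ro.from_euler("xyz",[180,-7,YAW],degrees=True).as_matrix()
def st():
    o=sensors.get_obs();R=Ro.from_euler("xyz",o["orientation"],degrees=True).as_matrix()
    return o,np.array(o["tool_pos"]),R
def togo(gmm):
    o,p,R=st(); t=O+Rg@(np.array(gmm)/1000)
    d=R.T@(t-p)/.15; rv=Ro.from_matrix(R.T@RT).as_rotvec(degrees=True)/60
    print("gutter mm",np.round(Rg.T@(p-O)*1000,1),"t",o["clock"],"F",np.round(o["force"],1),"open",round(o["opening"],4))
    print("row",np.round(d,3),np.round(rv,3))
if __name__=="__main__": togo([float(a) for a in sys.argv[1:4]])
E
python3 g.py -235 0 150
```

```text
gutter mm [-580.   330.   236.3] t 0.15 F [ 1.   0.8 -0.8] open 0.0875
row [1.782 2.683 0.293] [-0.014  0.115  0.222]
```

Request:
{"fn": "drive_tool", "kwargs": {"moves": [[0.2,0.3,-0.2,0,0.03,0.06],[0.4,0.6,-0.2,0,0.06,0.12],[0.6,0.9,-0.2,0,0.1,0.2],[0.66,1.0,-0.2,-0.014,0.115,0.222],[0.66,1.0,-0.2,-0.014,0.115,0.222]], "fingers": -1}}

```text
clock: 0.65
tool_pos: [0.3816, -0.4553, 0.2561]
orientation: [179.9, -7.1, 101.8]
force: [-1.1, -0.4, -0.3]
opening: 0.0531
```

```bash
python3 g.py -235 0 150
```

```text
gutter mm [-444.1  204.2  250.1] t 0.65 F [-1.1 -0.4 -0.3] open 0.0531
row [1.39  1.363 0.671] [ 0.001 -0.001  0.002]
```

Request:
{"fn": "drive_tool", "kwargs": {"moves": [[0.2,0.2,0,0,0,0],[0.42,0.42,0,0,0,0],[0.65,0.65,0.1,0,0,0],[0.87,0.87,0.1,0,0,0],[1.0,1.0,0.1,0,0,0],[1.0,1.0,0.1,0,0,0]]}}

```text
clock: 1.25
tool_pos: [0.4992, -0.2747, 0.26]
orientation: [179.9, -7.1, 102.0]
force: [-0.7, -1.5, 0.1]
opening: 0.0051
```

```bash
python3 g.py -235 0 150
```

```text
gutter mm [-291.7   52.4  235.3] t 1.25 F [-0.7 -1.5  0.1] open 0.0051
row [0.376 0.351 0.57 ] [ 0.001 -0.001  0.006]
```

Request:
{"fn": "drive_tool", "kwargs": {"moves": [[0.2,0.2,0.2,0,0,0],[0.37,0.35,0.4,0,0,0],[0.37,0.35,0.5,0,0,0],[0.37,0.35,0.5,0,0,0]]}}

```text
clock: 1.65
tool_pos: [0.5359, -0.2002, 0.1899]
orientation: [-179.9, -7.2, 102.1]
force: [-0.8, -0.8, 0.2]
opening: 0.0006
```

```bash
python3 - <<'E'
from plant import vision
import cv2,pickle
s=vision.snapshot("wrist");pickle.dump(s,open("w1.pkl","wb"))
cv2.imwrite("pics/w1.png",cv2.cvtColor(s["pixels"],cv2.COLOR_RGB2BGR))
E
python3 g.py -235 0 14
```

```text
gutter mm [-236.1    1.   159.6] t 1.7 F [-0.2  0.3  0.5] open 0.0006
row [0.006 0.008 0.971] [-0.001 -0.001  0.006]
```

View pics/w1.png

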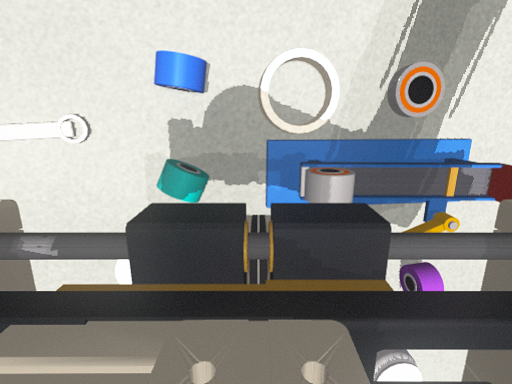

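The wrist picture shows the lip at about (303,180), the bearing at (329,186), the hump at (453,181), the stop at about (490,182) and the catch hub at (452,224). I'll use these to refine the origin.

```bash
python3 - <<'E'
import pickle,cv2,numpy as np
from h import *
from g import Rg,O
s=pickle.load(open("w1.pkl","rb"))
im=cv2.cvtColor(s["pixels"],cv2.COLOR_RGB2BGR);hsv=cv2.cvtColor(im,cv2.COLOR_BGR2HSV)
cv2.imwrite("pics/w1c.png",cv2.resize(im[130:250,262:512],None,fx=3.2,fy=3.2,interpolation=cv2.INTER_CUBIC))
k=cv2.inRange(hsv,(15,110,70),(35,255,255));k[:,:440]=0;k[:160]=0;k[205:]=0
ys,xs=np.nonzero(k);uh=(xs.mean(),ys.mean());print(uh,xs.min(),xs.max(),ys.min(),ys.max())
def gp(uv,zg): # intersect with gutter plane z=zg(mm)
    C,d=ray(s,uv);C=Rg.T@(C-O)*1000;d=d@Rg;return C+d*((zg-C[2])/d[:,2])[:,None]
print("hump (-18.5,0)",gp(uh,4)); print("hub (-36,-38)",gp((452,223.5),40)); print("lip top ends (-184)",gp([(303,164),(303,197)],8))
print("plate corners",[ (Rg.T@(p-O)*1000).round(1) for p in onz(s,[(267,140),(470,140),(267,207)],.008)])
print("wall top edges", gp([(360,166),(440,167),(360,194),(440,194.5)],12))
E
```

```text
(np.float64(451.0727969348659), np.float64(181.367816091954)) 445 458 168 195
hump (-18.5,0) [[-18.27861296  -2.20848562   4.        ]]
hub (-36,-38) [[-34.93863087 -38.55276861  40.        ]]
lip top ends (-184) [[-185.39857317   17.17642284    8.        ]
 [-183.75606606  -20.09463319    8.        ]]
plate corners [array([-223.7,   40.1,  -26.9]), array([ 41.2,  38.9, -59.5]), array([-222.5,  -43.2,  -27.1])]
wall top edges [[-124.6264008    15.97049614   12.        ]
 [ -38.4366801    15.32308092   12.        ]
 [-121.74855663  -15.21419711   12.        ]
 [ -33.53498486  -15.32663874   12.        ]]
```

View pics/w1c.png

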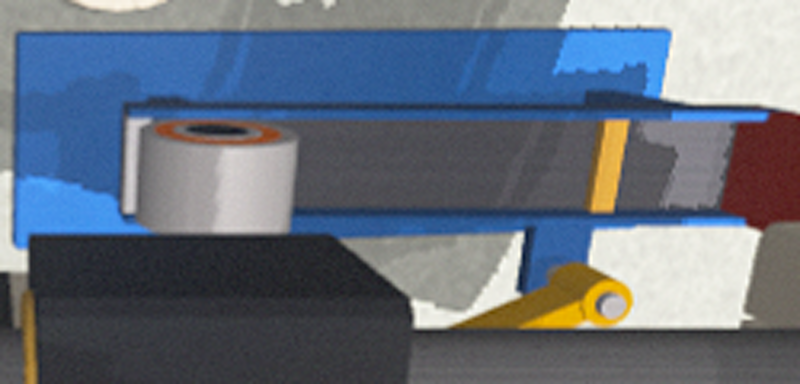

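The estimate agrees to 1–2 mm. I'll lower behind the bearing to a tip height of 17 mm above the bed.

Request:
{"fn": "drive_tool", "kwargs": {"moves": [[0,0.01,0.33,0,0,0],[0,0.01,0.66,0,0,0],[0,0.01,0.95,0,0,0],[0,0.01,0.95,0,0,0]]}}

```text
clock: 2.1
tool_pos: [0.5305, -0.184, 0.0462]
orientation: [-179.5, -7.3, 101.9]
force: [0.2, 0.5, 1.2]
opening: 0.0006
```

```bash
python3 g.py -235 -1 17;python3 - <<'E'
from plant import vision
import cv2
for n,c in (("side",(150,225,250,345)),("top",(160,195,255,340))):
    s=vision.snapshot(n);im=cv2.cvtColor(s["pixels"],cv2.COLOR_RGB2BGR)
    y0,x0,y1,x1=c;cv2.imwrite(f"pics/{n}2.png",cv2.resize(im[y0:y1,x0:x1],None,fx=5,fy=5,interpolation=cv2.INTER_CUBIC))
E
```

```text
gutter mm [-235.9    3.4   13. ] t 2.1 F [0.2 0.5 1.2] open 0.0006
row [ 0.006  0.029 -0.027] [-0.008 -0.004  0.003]
```

View pics/side2.png

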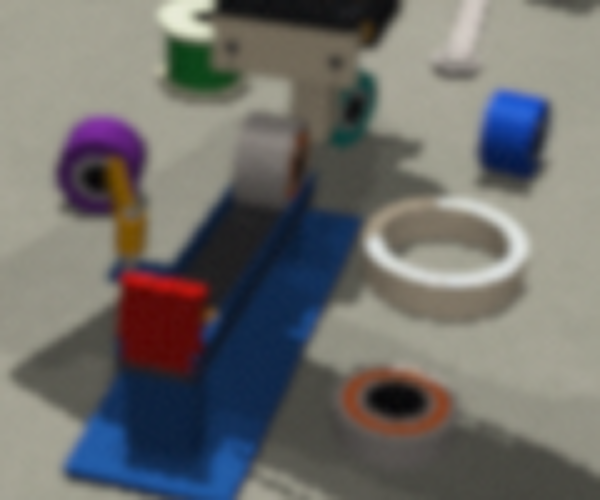

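View pics/top2.png

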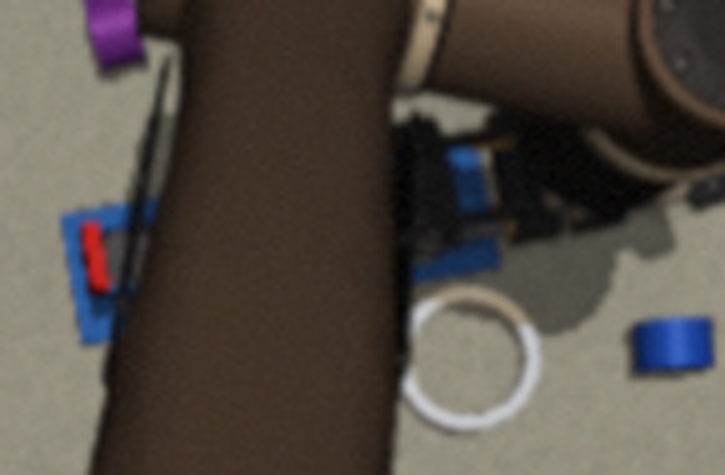

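The side view shows the closed fingers just downhill of the bearing. I'll correct the offset and start the push.

Request:
{"fn": "drive_tool", "kwargs": {"moves": [[0.0,0.025,-0.03,0,0,0],[0.03,0.025,-0.03,0,0,0],[0.07,0.025,-0.03,0,0,0],[0.11,0.025,-0.03,0,0,0],[0.15,0.025,-0.03,0,0,0],[0.19,0.025,-0.03,0,0,0],[0.19,0.025,-0.03,0,0,0]]}}

```text
clock: 2.9
tool_pos: [0.5327, -0.1564, 0.0598]
orientation: [-180.0, -7.0, 102.1]
force: [0.5, -0.6, -0.9]
opening: 0.0007
```

```bash
python3 g.py -150 -1 17
```

```text
gutter mm [-207.8   -4.4   23.3] t 2.9 F [ 0.5 -0.6 -0.9] open 0.0007
row [ 0.385 -0.02   0.042] [-0.001 -0.001  0.007]
```

Request:
{"fn": "drive_tool", "kwargs": {"moves": [[0,-0.02,0.04,0,0,0],[0,-0.02,0.04,0,0,0],[0,-0.02,0.04,0,0,0]]}}

```text
clock: 3.2
tool_pos: [0.5292, -0.1564, 0.0534]
orientation: [-179.9, -7.0, 102.1]
force: [-0.9, -0.5, -0.3]
opening: 0.0004
```

```bash
python3 g.py -150 -1 17
```

```text
gutter mm [-207.9   -1.    16.9] t 3.2 F [-0.9 -0.5 -0.3] open 0.0004
row [ 0.386  0.003 -0.001] [-0.002 -0.001  0.006]
```

Request:
{"fn": "drive_tool", "kwargs": {"moves": [[0.04,0,0,0,0,0],[0.09,0,0,0,0,0],[0.14,0,0,0,0,0],[0.19,0,0,0,0,0],[0.24,0,0,0,0,0],[0.29,0,0,0,0,0],[0.34,0,0,0,0,0],[0.34,0,0,0,0,0]]}}

```text
clock: 4.0
tool_pos: [0.5184, -0.1059, 0.0599]
orientation: [-179.9, -7.1, 102.1]
force: [-0.3, -0.4, 0.9]
opening: 0.0004
```

```bash
python3 g.py -100 -1 17;python3 - <<'E'
from plant import vision
import cv2
for n,c in (("side",(150,225,250,345)),):
    s=vision.snapshot(n);im=cv2.cvtColor(s["pixels"],cv2.COLOR_RGB2BGR)
    y0,x0,y1,x1=c;cv2.imwrite(f"pics/{n}3.png",cv2.resize(im[y0:y1,x0:x1],None,fx=5,fy=5,interpolation=cv2.INTER_CUBIC))
s=vision.snapshot("wrist");cv2.imwrite("pics/w3.png",cv2.cvtColor(s["pixels"],cv2.COLOR_RGB2BGR))
E
```

```text
gutter mm [-155.9   -0.7   17. ] t 4.0 F [-0.3 -0.4  0.9] open 0.0004
row [0.372 0.005 0.   ] [-0.002 -0.001  0.007]
```

View pics/side3.png

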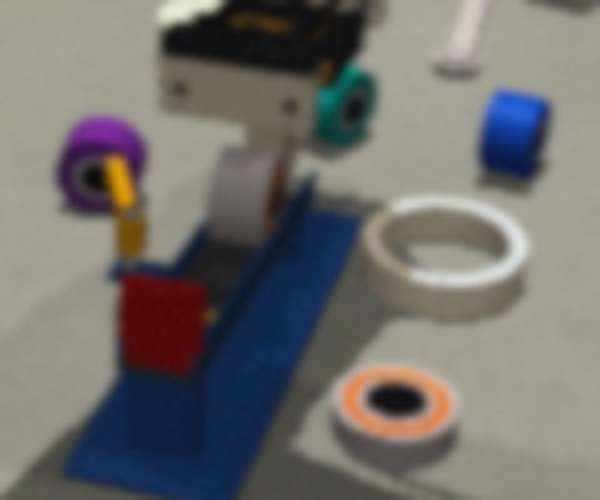

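View pics/w3.png

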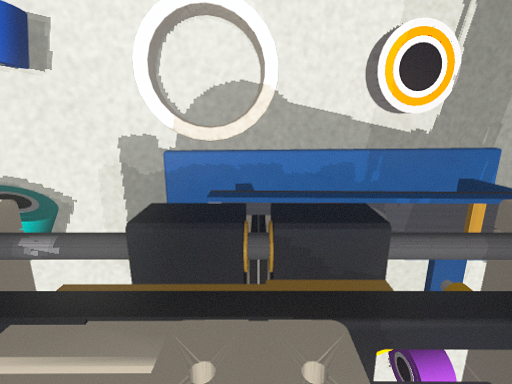

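```bash
python3 - <<'E'
import pickle
from h import *
from g import *
s=pickle.load(open("s0.pkl","rb"))["side"]
for x in (-162,-130,-115,-110,-100): print(x,(proj(s,[O+Rg@np.array([x,yy,25])/1000 for yy in (0,15)])-[225,150])*5)
E
```

```text
-162 [[270.43095123 158.44555236]
 [297.09434021 163.10298097]]
-130 [[254.6178901  180.56954409]
 [281.92954584 185.43421228]]
-115 [[246.91339116 191.34714815]
 [274.53937386 196.31449971]]
-110 [[244.30201469 194.99987124]
 [272.03430881 200.00228167]]
-100 [[239.01283442 202.39783565]
 [266.96010288 207.47165215]]
```

The bearing rides at about x=-110, so TCP offset is ~46 mm. I'll continue to just before the hump.

Request:
{"fn": "drive_tool", "kwargs": {"moves": [[0.05,0,0,0,0,0],[0.11,0,0,0,0,0],[0.17,0,0,0,0,0],[0.23,0,0,0,0,0],[0.29,0,0,0,0,0],[0.35,0,0,0,0,0],[0.41,0,0,0,0,0],[0.45,0,0,0,0,0]]}}

```text
clock: 4.9
tool_pos: [0.5044, -0.0402, 0.0682]
orientation: [-179.9, -7.1, 102.2]
force: [0.7, 0.1, 0.8]
opening: 0.0004
```

```bash
python3 g.py -46 -1 17
```

```text
gutter mm [-88.2  -0.2  17. ] t 4.9 F [0.7 0.1 0.8] open 0.0004
row [0.281 0.007 0.   ] [-0.002 -0.001  0.007]
```

Request:
{"fn": "drive_tool", "kwargs": {"moves": [[0.04,0.005,0,0,0,0],[0.08,0.005,0,0,0,0],[0.12,0.005,0,0,0,0],[0.16,0.005,0,0,0,0],[0.2,0.005,0,0,0,0],[0.24,0.005,0,0,0,0],[0.27,0.005,0,0,0,0],[0.27,0.005,0,0,0,0]]}}

```text
clock: 5.7
tool_pos: [0.4965, -0.0001, 0.0732]
orientation: [-179.9, -7.1, 102.2]
force: [0.9, 1.0, 0.3]
opening: 0.0007
```

```bash
python3 g.py -46 -1 17;python3 - <<'E'
from plant import vision
import cv2
for n,c in (("side",(150,225,250,345)),):
    s=vision.snapshot(n);im=cv2.cvtColor(s["pixels"],cv2.COLOR_RGB2BGR)
    y0,x0,y1,x1=c;cv2.imwrite(f"pics/{n}4.png",cv2.resize(im[y0:y1,x0:x1],None,fx=5,fy=5,interpolation=cv2.INTER_CUBIC))
E
```

```text
gutter mm [-47.   -0.6  17. ] t 5.7 F [0.9 1.  0.3] open 0.0007
row [0.006 0.003 0.   ] [-0.002 -0.001  0.008]
```

View pics/side4.png

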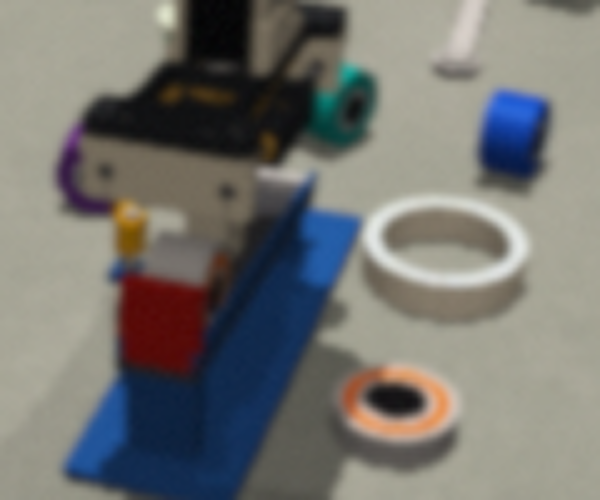

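The bearing looks to be past the hump against the red stop. I'll back off a little and check that it stays.

Request:
{"fn": "drive_tool", "kwargs": {"moves": [[-0.05,0,0,0,0,0],[-0.12,0,0,0,0,0],[-0.2,0,0,0,0,0],[-0.3,0,0,0,0,0],[-0.3,0,0,0,0,0]]}}

```text
clock: 6.25
tool_pos: [0.5061, -0.046, 0.0671]
orientation: [-179.9, -7.0, 102.1]
force: [-0.5, 0.4, -1.3]
opening: 0.0004
```

```bash
python3 g.py -92 -1 80;python3 - <<'E'
from plant import vision
import cv2
from h import *
from g import *
for n,c in (("side",(150,225,250,345)),):
    s=vision.snapshot(n);im=cv2.cvtColor(s["pixels"],cv2.COLOR_RGB2BGR)
    y0,x0,y1,x1=c;cv2.imwrite(f"pics/{n}5.png",cv2.resize(im[y0:y1,x0:x1],None,fx=5,fy=5,interpolation=cv2.INTER_CUBIC))
    for x in (0,-45): print(x,(proj(s,[O+Rg@np.array([x+a,yy,25+b])/1000 for yy in (-15,15) for a,b in ((0,0),(0,25),(25,0))])-[225,150])*5)
E
```

```text
gutter mm [-94.3  -0.8  16.7] t 6.25 F [-0.5  0.4 -1.3] open 0.0004
row [ 0.016  0.001 -0.422] [-0.003 -0.001  0.006]
0 [[150.71964767 278.01334287]
 [153.2962305  230.71392453]
 [133.80631007 300.52911977]
 [211.02884677 289.75780625]
 [214.30940694 242.17620919]
 [195.38768549 312.75396947]]
-45 [[179.29204276 239.96834173]
 [182.06883999 194.14932623]
 [163.70389282 260.72570392]
 [237.43154178 250.92466597]
 [240.8580829  204.83960252]
 [223.03030095 272.1083786 ]]
```

View pics/side5.png

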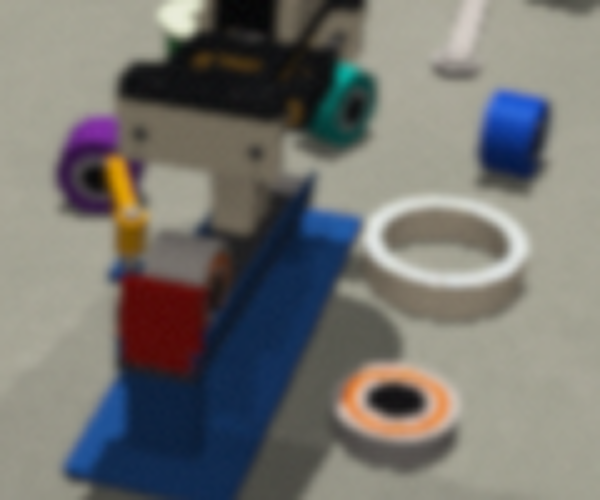

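It stayed seated: the bearing's top edge at (150–220, 233–245) in the crop matches the projection for x=0. Next I'll lift, go to the outside of the catch and lower there. First a check of the look-alikes nearby.

```bash
python3 - <<'E'
import pickle
from h import *
from g import Rg,O
s=pickle.load(open("s0.pkl","rb"))["top"]
for n,uv in (("p1",(218,166)),("p2",(280,167)),("tin",(230,130))): print(n,onz(s,uv,.03),(Rg.T@(onz(s,uv,.03)[0]-O)*1000).round())
E
python3 g.py -105 -98 90
```

```text
p1 [[0.63249019 0.07045251 0.03      ]] [ -11. -148.  -31.]
p2 [[ 0.63308008 -0.12530726  0.03      ]] [-201. -109.   -8.]
tin [[0.75131261 0.03590791 0.03      ]] [ -69. -257.  -24.]
gutter mm [-93.7  -0.7  16.7] t 6.3 F [-0.1 -0.1 -0.2] open 0.0001
row [-0.079  0.647 -0.49 ] [-0.002 -0.001  0.006]
```

Request:
{"fn": "drive_tool", "kwargs": {"moves": [[-0.05,0,-0.2,0,0,0],[-0.08,0,-0.42,0,0,0],[-0.08,0.1,-0.48,0,0,0],[-0.08,0.3,-0.48,0,0,0],[-0.08,0.5,-0.48,0,0,0],[-0.08,0.65,-0.48,0,0,0],[-0.08,0.65,-0.48,0,0,0]]}}

```text
clock: 7.0
tool_pos: [0.6079, -0.0449, 0.1363]
orientation: [-179.9, -7.0, 102.1]
force: [-0.9, 0.1, -0.4]
opening: 0.0006
```

```bash
python3 g.py -105 -100 27; python3 - <<'E'
from plant import vision
import cv2
for n,c in (("side",(150,225,250,345)),("wrist",(0,0,384,512))):
    s=vision.snapshot(n);im=cv2.cvtColor(s["pixels"],cv2.COLOR_RGB2BGR)
    y0,x0,y1,x1=c;f=5 if n=="side" else 1;cv2.imwrite(f"pics/{n}6.png",cv2.resize(im[y0:y1,x0:x1],None,fx=f,fy=f,interpolation=cv2.INTER_CUBIC))
E
```

```text
gutter mm [-105.3 -100.6   87.7] t 7.0 F [-0.9  0.1 -0.4] open 0.0006
row [ 0.002 -0.003  0.405] [-0.002 -0.001  0.006]
```

View pics/side6.png

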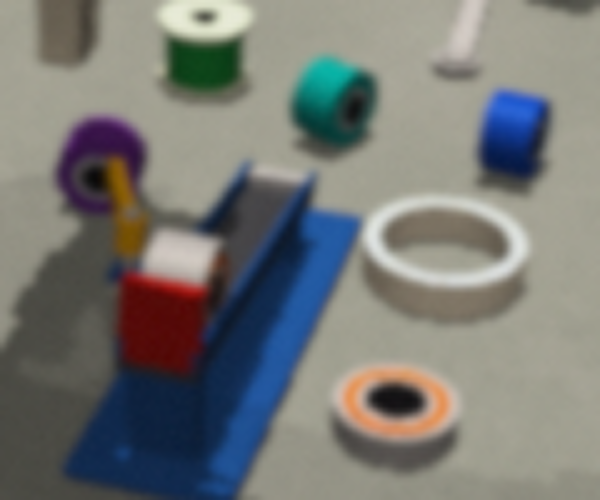

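View pics/wrist6.png

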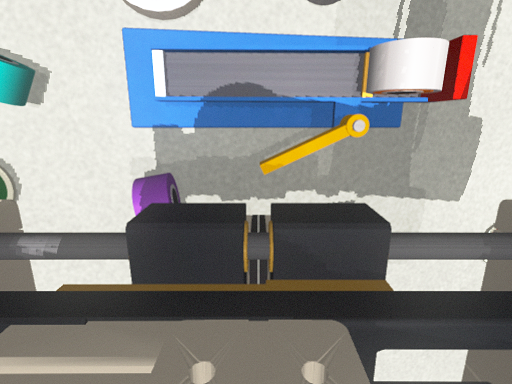

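The wrist picture shows the bearing seated at (408,66) against the stop, uphill of the hump at (366,73). The catch runs from its hub at (358,125) to its tip at (265,167).

```bash
python3 - <<'E'
from h import *
from g import *
from plant import vision
s=vision.snapshot("wrist")
def gp(uv,zg):
    C,d=ray(s,uv);C=Rg.T@(C-O)*1000;d=d@Rg;return C+d*((zg-C[2])/d[:,2])[:,None]
h=gp((358,125),42)[0];t=gp((264,165),38)[0];print(h,t,gp((267,172),38)[0]);v=t-h;print(np.hypot(v[0],v[1]),"theta",np.radians(210-np.degrees(np.arctan2(v[1],v[0]))%360))
print("hump",gp([(367,53),(364,97)],4))
print("tcp px",proj(s,[np.array(sensors.get_obs()["tool_pos"])]), "tcp below", proj(s,[O+Rg@np.array([-105,-100,27])/1000]))
E
```

```text
[-35.20989868 -38.1081572   42.        ] [-100.35549636  -67.23521262   38.        ] [-98.08360488 -72.4523555   38.        ]
71.36059314951548 theta 0.10315323920639734
hump [[-20.09074189  15.80954672   4.        ]
 [-19.29657302 -16.92908043   4.        ]]
tcp px [[257.22112559 229.83055929]] tcp below [[257.46915459 203.29148487]]
```

Request:
{"fn": "drive_tool", "kwargs": {"moves": [[0,0,0.2,0,0,0],[0,0,0.38,0,0,0],[0,0,0.41,0,0,0],[0,0,0.41,0,0,0]]}}

```text
clock: 7.55
tool_pos: [0.6025, -0.0383, 0.0754]
orientation: [-179.7, -7.1, 102.0]
force: [1.6, 0.1, 0.5]
opening: 0.0004
```

```bash
python3 g.py -105 -52 27; python3 - <<'E'
from plant import vision
import cv2
for n,c in (("side",(150,225,250,345)),):
    s=vision.snapshot(n);im=cv2.cvtColor(s["pixels"],cv2.COLOR_RGB2BGR)
    y0,x0,y1,x1=c;cv2.imwrite(f"pics/{n}7.png",cv2.resize(im[y0:y1,x0:x1],None,fx=5,fy=5,interpolation=cv2.INTER_CUBIC))
E
```

```text
gutter mm [-105.2  -96.7   26.4] t 7.55 F [1.6 0.1 0.5] open 0.0004
row [ 0.003 -0.298 -0.003] [-0.005 -0.001  0.005]
```

View pics/side7.png

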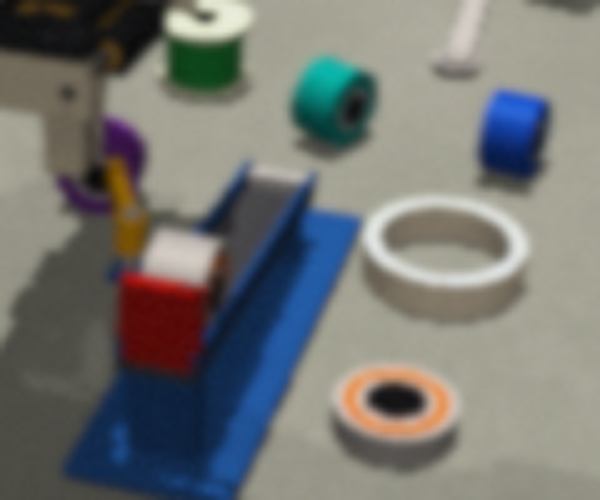

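The finger is just outside the bar. Now I'll sweep inward (gutter +y).

Request:
{"fn": "drive_tool", "kwargs": {"moves": [[0,-0.05,0,0,0,0],[0,-0.1,0,0,0,0],[0,-0.15,0,0,0,0],[0,-0.2,0,0,0,0],[0,-0.25,0,0,0,0],[0,-0.3,0,0,0,0],[0,-0.3,0,0,0,0]]}}

```text
clock: 8.3
tool_pos: [0.5582, -0.0479, 0.0766]
orientation: [-179.8, -7.1, 102.0]
force: [0.6, -0.6, 1.1]
opening: 0.0004
```

```bash
python3 g.py -105 -52 27; python3 - <<'E'
from plant import vision
import cv2
for n,c in (("side",(150,225,250,345)),("wrist",(0,0,384,512))):
    s=vision.snapshot(n);im=cv2.cvtColor(s["pixels"],cv2.COLOR_RGB2BGR)
    y0,x0,y1,x1=c;f=5 if n=="side" else 1;cv2.imwrite(f"pics/{n}8.png",cv2.resize(im[y0:y1,x0:x1],None,fx=f,fy=f,interpolation=cv2.INTER_CUBIC))
E
```

```text
gutter mm [-105.4  -51.3   27.7] t 8.3 F [ 0.6 -0.6  1.1] open 0.0004
row [0.003 0.004 0.005] [-0.004 -0.001  0.005]
```

View pics/side8.png

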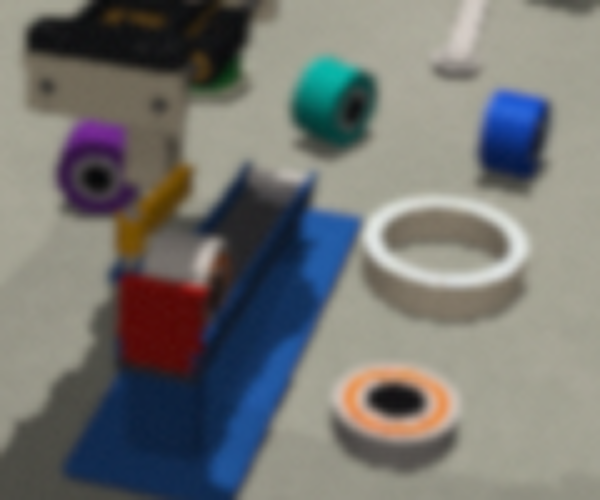

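View pics/wrist8.png

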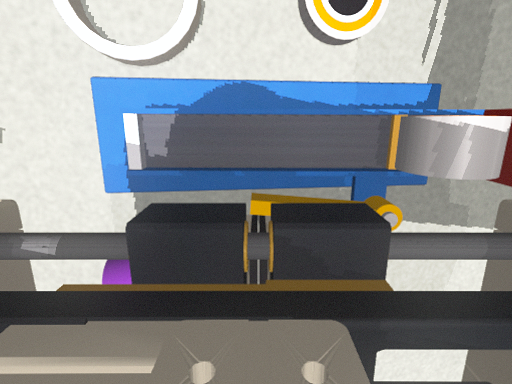

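The catch now points straight downhill. I'll follow the arc at ~48 mm radius with the leading corner.

Request:
{"fn": "drive_tool", "kwargs": {"moves": [[0.003,-0.04,0,0,0,0],[0.007,-0.08,0,0,0,0],[0.02,-0.12,0,0,0,0],[0.032,-0.16,0,0,0,0],[0.055,-0.195,0,0,0,0],[0.08,-0.23,0,0,0,0],[0.11,-0.26,0,0,0,0],[0.11,-0.26,0,0,0,0]]}}

```text
clock: 9.2
tool_pos: [0.5164, -0.0394, 0.0788]
orientation: [-179.8, -7.1, 102.1]
force: [0.4, 0.2, -0.5]
opening: 0.0001
```

```bash
python3 g.py -61 0 27; python3 - <<'E'
from plant import vision
import cv2
for n,c in (("side",(150,225,250,345)),("wrist",(0,0,384,512))):
    s=vision.snapshot(n);im=cv2.cvtColor(s["pixels"],cv2.COLOR_RGB2BGR)
    y0,x0,y1,x1=c;f=5 if n=="side" else 1;cv2.imwrite(f"pics/{n}9.png",cv2.resize(im[y0:y1,x0:x1],None,fx=f,fy=f,interpolation=cv2.INTER_CUBIC))
E
```

```text
gutter mm [-88.5 -12.2  27.8] t 9.2 F [ 0.4  0.2 -0.5] open 0.0001
row [ 0.184 -0.08   0.006] [-0.004 -0.001  0.006]
```

View pics/side9.png

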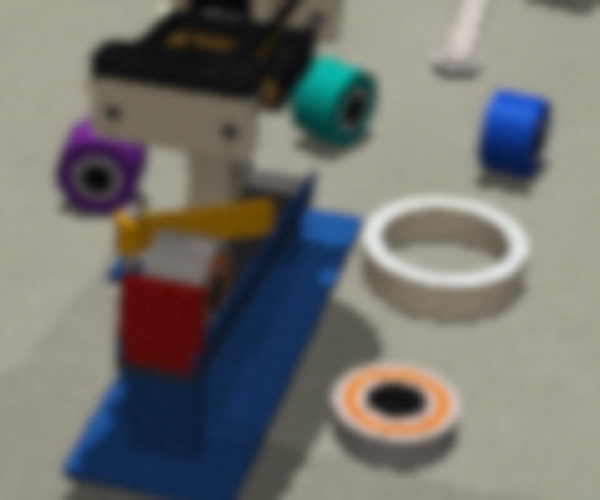

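View pics/wrist9.png

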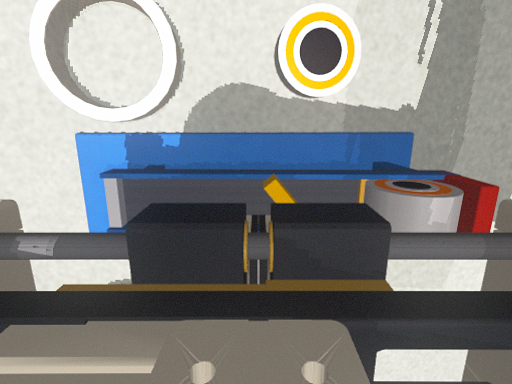

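The catch is at about 55° past downhill, and the bearing is still at the stop. I'll continue close to the end.

Request:
{"fn": "drive_tool", "kwargs": {"moves": [[0.027,-0.025,0,0,0,0],[0.06,-0.045,0,0,0,0],[0.1,-0.065,0,0,0,0],[0.125,-0.07,0,0,0,0],[0.145,-0.075,0,0,0,0],[0.165,-0.08,0,0,0,0],[0.165,-0.08,0,0,0,0]]}}

```text
clock: 10.0
tool_pos: [0.5003, -0.0175, 0.0819]
orientation: [-179.8, -7.1, 102.1]
force: [0.8, 0.1, -0.7]
opening: 0.0004
```

```bash
python3 g.py -61 0 27; python3 - <<'E'
from plant import vision
import cv2
for n,c in (("side",(150,225,250,345)),("wrist",(0,0,384,512))):
    s=vision.snapshot(n);im=cv2.cvtColor(s["pixels"],cv2.COLOR_RGB2BGR)
    y0,x0,y1,x1=c;f=5 if n=="side" else 1;cv2.imwrite(f"pics/{n}10.png",cv2.resize(im[y0:y1,x0:x1],None,fx=f,fy=f,interpolation=cv2.INTER_CUBIC))
E
```

```text
gutter mm [-63.7  -0.9  27.9] t 10.0 F [ 0.8  0.1 -0.7] open 0.0004
row [ 0.018 -0.006  0.006] [-0.004 -0.001  0.006]
```

View pics/side10.png

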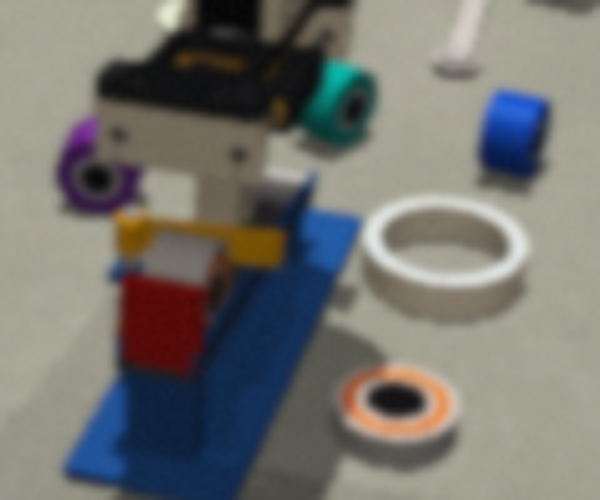

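View pics/wrist10.png

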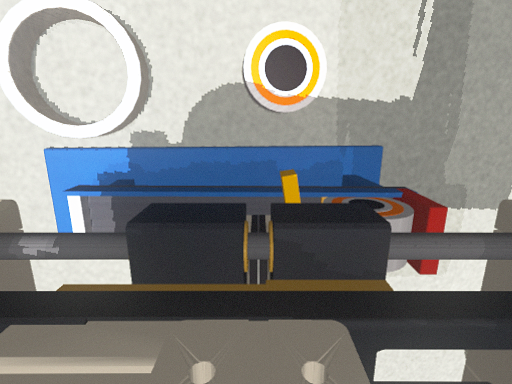

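Nearly across. I'll nudge in small steps and watch the force.

Request:
{"fn": "drive_tool", "kwargs": {"moves": [[0.01,0,0,0,0,0],[0.017,0,0,0,0,0],[0.022,0,0,0,0,0],[0.022,0,0,0,0,0]]}}

```text
clock: 10.5
tool_pos: [0.4999, -0.0145, 0.0823]
orientation: [-179.8, -7.1, 102.1]
force: [-0.9, -1.6, 0.0]
opening: 0.0005
```

```bash
python3 g.py -61 0 27
```

```text
gutter mm [-60.6  -1.   27.9] t 10.5 F [-0.9 -1.6  0. ] open 0.0005
row [-0.003 -0.007  0.006] [-0.003 -0.001  0.006]
```

Request:
{"fn": "drive_tool", "kwargs": {"moves": [[0.005,0,0,0,0,0],[0.01,0,0,0,0,0],[0.01,0,0,0,0,0]]}}

```text
clock: 10.8
tool_pos: [0.4995, -0.013, 0.0825]
orientation: [-179.8, -7.1, 102.1]
force: [0.1, -0.8, -0.4]
opening: 0.0008
```

```bash
python3 g.py -61 0 27
```

```text
gutter mm [-59.   -1.   27.9] t 10.8 F [ 0.1 -0.8 -0.4] open 0.0008
row [-0.013 -0.007  0.006] [-0.003 -0.001  0.006]
```

Request:
{"fn": "drive_tool", "kwargs": {"moves": [[0.005,0,0,0,0,0],[0.01,0,0,0,0,0],[0.01,0,0,0,0,0]]}}

```text
clock: 11.1
tool_pos: [0.4992, -0.0114, 0.0827]
orientation: [-179.8, -7.1, 102.1]
force: [-0.5, -0.3, -0.4]
opening: 0.0002
```

```bash
python3 g.py -61 0 27; python3 - <<'E'
from plant import vision
import cv2
for n,c in (("side",(150,225,250,345)),("wrist",(150,220,280,460))):
    s=vision.snapshot(n);im=cv2.cvtColor(s["pixels"],cv2.COLOR_RGB2BGR)
    y0,x0,y1,x1=c;f=5 if n=="side" else 3;cv2.imwrite(f"pics/{n}11.png",cv2.resize(im[y0:y1,x0:x1],None,fx=f,fy=f,interpolation=cv2.INTER_CUBIC))
E
```

```text
gutter mm [-57.4  -1.   27.9] t 11.1 F [-0.5 -0.3 -0.4] open 0.0002
row [-0.024 -0.007  0.006] [-0.003 -0.002  0.006]
```

View pics/wrist11.png

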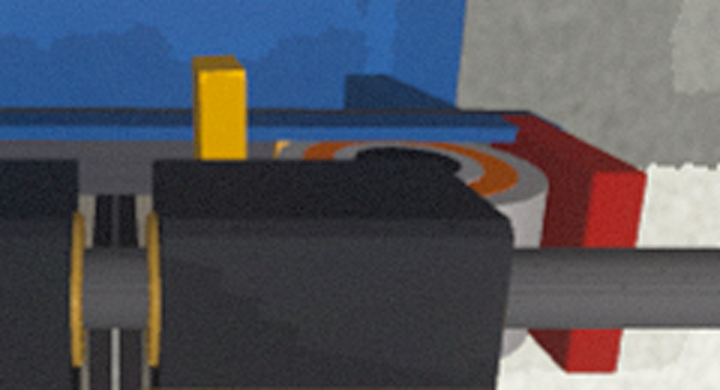

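View pics/side11.png

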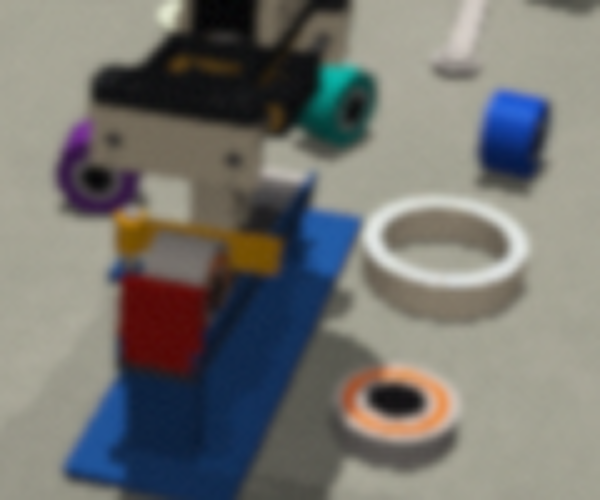

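Request:
{"fn": "drive_tool", "kwargs": {"moves": [[0.005,0,0,0,0,0],[0.01,0,0,0,0,0],[0.01,0,0,0,0,0]]}}

```text
clock: 11.5
tool_pos: [0.499, -0.0099, 0.0829]
orientation: [-179.9, -7.1, 102.1]
force: [-0.1, -0.2, -0.1]
opening: 0.0002
```

```bash
python3 g.py -61 0 27
```

```text
gutter mm [-55.8  -1.1  27.9] t 11.5 F [-0.1 -0.2 -0.1] open 0.0002
row [-0.034 -0.007  0.006] [-0.003 -0.002  0.006]
```

```bash
python3 - <<'E'
from h import *
from g import *
from plant import vision
s=vision.snapshot("wrist")
im=cv2.cvtColor(s["pixels"],cv2.COLOR_RGB2BGR)
cv2.imwrite("pics/w12.png",cv2.resize(im[150:230,240:400],None,fx=5,fy=5,interpolation=cv2.INTER_CUBIC))
for a in (-32,-36,-40): print(a,(proj(s,[O+Rg@np.array([a,y,z])/1000 for y,z in ((37,38),(37,22),(20,38))])-[240,150])*5)
E
```

```text
-32 [[314.53739699 101.10344579]
 [293.222883    76.21392724]
 [307.62939712 256.15173218]]
-36 [[276.52302941 100.89531821]
 [258.76568465  76.02357876]
 [270.62363282 255.95831282]]
-40 [[238.50499513 100.68660405]
 [224.30519819  75.83261904]
 [233.61429876 255.76525905]]
```

View pics/w12.png

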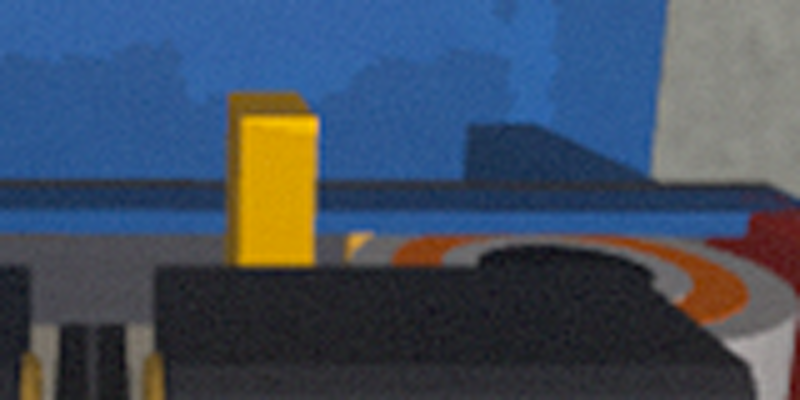

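The bar edges project to x = -40 to -32 at the tip, so it is essentially straight across. One more small nudge to confirm the end stop by force.

Request:
{"fn": "drive_tool", "kwargs": {"moves": [[0.005,0,0,0,0,0],[0.01,0,0,0,0,0],[0.01,0,0,0,0,0]]}}

```text
clock: 11.85
tool_pos: [0.4988, -0.0091, 0.083]
orientation: [-179.9, -7.0, 102.1]
force: [0.1, -6.6, -1.4]
opening: 0.0003
```

```bash
python3 g.py -61 0 27; python3 - <<'E'
from h import *
from g import *
from plant import vision
s=vision.snapshot("wrist")
im=cv2.cvtColor(s["pixels"],cv2.COLOR_RGB2BGR)
cv2.imwrite("pics/w13.png",cv2.resize(im[150:230,240:400],None,fx=5,fy=5,interpolation=cv2.INTER_CUBIC))
for a in (-32,-36,-40): print(a,(proj(s,[O+Rg@np.array([a,y,z])/1000 for y,z in ((37,38),(37,22),(20,38))])-[240,150])*5)
E
```

```text
gutter mm [-55.   -1.1  28. ] t 11.85 F [ 0.1 -6.6 -1.4] open 0.0003
row [-0.04  -0.008  0.006] [-0.003 -0.001  0.006]
-32 [[306.92169731 101.0042238 ]
 [286.47195928  76.13591807]
 [300.19124035 256.0361289 ]]
-36 [[268.90766331 100.78217225]
 [252.01503539  75.93353998]
 [263.18556448 255.82527487]]
-40 [[230.89186688 100.55954307]
 [217.55640115  75.73055822]
 [226.1781273  255.61479401]]
```

View pics/w13.png

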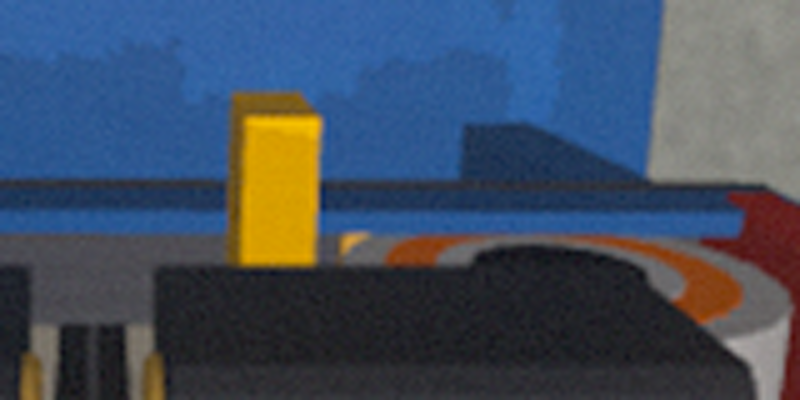

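The 6.6 N reaction means the catch is at its end stop. I'll back off downhill, lift and check.

Request:
{"fn": "drive_tool", "kwargs": {"moves": [[-0.05,0,0,0,0,0],[-0.13,0,0,0,0,0],[-0.22,0,-0.1,0,0,0],[-0.3,0,-0.3,0,0,0],[-0.4,0.1,-0.6,0,0,0],[-0.5,0.3,-0.9,0,0,0],[-0.5,0.5,-0.9,0,0,0],[-0.5,0.5,-0.9,0,0,0]]}}

```text
clock: 12.7
tool_pos: [0.5955, -0.0832, 0.2087]
orientation: [179.9, -7.0, 102.1]
force: [-1.3, -0.4, -1.1]
opening: 0.0002
```

```bash
python3 g.py -61 0 27; python3 - <<'E'
from h import *
from plant import vision
for n,c in (("side",(150,225,250,345)),("wrist",(0,0,384,512))):
    s=vision.snapshot(n);im=cv2.cvtColor(s["pixels"],cv2.COLOR_RGB2BGR)
    y0,x0,y1,x1=c;f=5 if n=="side" else 1;cv2.imwrite(f"pics/{n}14.png",cv2.resize(im[y0:y1,x0:x1],None,fx=f,fy=f,interpolation=cv2.INTER_CUBIC))
E
```

```text
gutter mm [-131.2  -80.8  163.9] t 12.7 F [-1.3 -0.4 -1.1] open 0.0002
row [ 0.471 -0.536  0.912] [0.    0.    0.006]
```

View pics/side14.png

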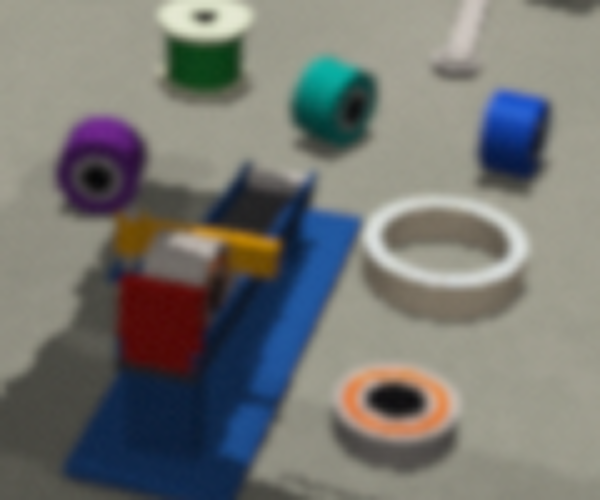

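View pics/wrist14.png

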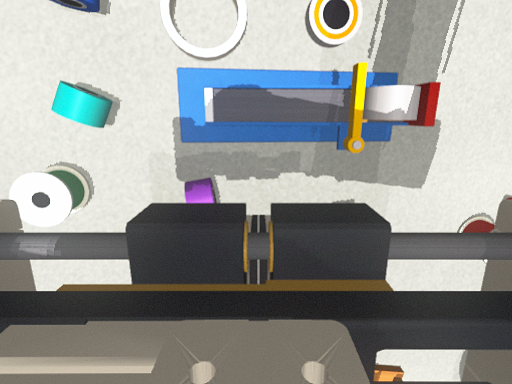

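The catch lies across behind the bearing: hub (356,145), tip (361,65), bearing (392,102). Last is a numerical check and a bystander comparison.

```bash
python3 - <<'E'
from h import *
from g import *
from plant import vision
import pickle
s=vision.snapshot("wrist")
def gp(uv,zg):
    C,d=ray(s,uv);C=Rg.T@(C-O)*1000;d=d@Rg;return C+d*((zg-C[2])/d[:,2])[:,None]
h=gp((356,145.5),42)[0];t=gp((361,65),38)[0];v=t-h;print(h,t,"theta",np.radians(210-np.degrees(np.arctan2(v[1],v[0]))))
a=pickle.load(open("s0.pkl","rb"))
for n in("side",):
    b=vision.snapshot(n)["pixels"];h0=cv2.cvtColor(a[n]["pixels"],cv2.COLOR_RGB2HSV);h1=cv2.cvtColor(b,cv2.COLOR_RGB2HSV)
    for nm,lo,hi,r in (("turq",(80,100,50),(95,255,255),(150,270,190,310)),("blue",(108,150,60),(125,255,255),(160,315,195,345)),("green",(50,120,30),(80,255,200),(140,250,175,285)),("purp2",(130,80,30),(160,255,255),(165,225,200,262)),("purp1",(130,80,30),(160,255,255),(195,185,235,224)),("orange",(5,110,80),(22,255,255),(215,285,250,325)),("tin",(105,120,50),(125,255,255),(170,160,215,200)),("redspool/driver",(0,150,60),(8,255,255),(240,100,330,175)),):
        o=[]
        for H in(h0,h1):
            m=cv2.inRange(H[r[0]:r[2],r[1]:r[3]],lo,hi);M=cv2.moments(m,True);o.append((round(M["m10"]/max(M["m00"],1)+r[1],1),round(M["m01"]/max(M["m00"],1)+r[0],1),M["m00"]))
        print(nm,o)
E
```

```text
[-35.06431916 -38.23836881  42.        ] [-35.61169904  34.81196546  38.        ] theta 2.0869020548287853
turq [(290.2, 169.0, 164.0), (290.1, 169.2, 170.0)]
blue [(327.0, 176.0, 147.0), (327.0, 176.0, 147.0)]
green [(265.5, 162.8, 92.0), (265.5, 162.8, 93.0)]
purp2 [(244.1, 180.0, 140.0), (245.1, 181.4, 185.0)]
purp1 [(205.4, 214.2, 256.0), (205.4, 214.3, 256.0)]
orange [(303.8, 229.8, 86.0), (303.7, 230.1, 97.0)]
tin [(180.0, 199.3, 270.0), (180.0, 199.3, 269.0)]
redspool/driver [(146.5, 294.4, 777.0), (146.5, 294.4, 779.0)]
```

```bash
python3 -c "
from plant import ticket; print(ticket.close_job())"
```

```text
the job is handed in; nothing more can be done
None
```

I pushed the bearing up the gutter with the closed fingertips and over the hump to the red stop. It stayed there after I backed off. I then swept the yellow catch round until it met its end stop, with about 6.6 N on the tool, moved clear and handed the job in at about 13 s of the 48 s allowed.

**Last checks:**
- **Catch:** it measured 2.087 rad, against 2.09 for straight across.
- **Bearing:** it was still seated between the hump and the stop in the side and wrist pictures.
- **Bystanders:** in the side view the colour centroids of the turquoise, blue and nearer purple look-alikes, both spools with the screwdriver, the grease tin and the spare bearing matched the start to within 0.3 px. I did not measure the tape, the wrench or the rack; they looked unmoved in the pictures.
- **One disagreement:** the other purple look-alike's centroid moved about 1.5 px. I put this down to the catch no longer covering part of it, as the arm never went near it.

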